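# Lock the bayonet cap on the patio seed bin

## Robot

A 6-joint arm with a two-finger parallel gripper is mounted at the origin on the work surface. World frame = base frame: x ahead of the robot, y to its left, z up, the work surface at z = 0. Lengths are in m, angles in degrees, forces in N, time in s.
With the tool pointing down it reaches from about 0.4 to 0.825 m from the base axis. Payload 7 kg.
Tool frame: the origin (TCP) lies on the centre line of the jaws, within the pads' length; the fingertips stand 11 mm ahead of it and the grasp point (between the pads) lies 8 mm behind it; z points along the fingers, y is the line along which they close (so a half turn about z gives the same grasp; the last joint's range is limited). The gripper opens to 88 mm and grips with 3 to 60 N. Pads are 19 mm wide; open, the fingers measure 130 mm over their backs; the gripper's body (78 mm by 193 mm) begins 47 mm behind the grasp point.
Start: joints at [-49.097, 20.546, 0.682, 0, -70.136, -16.507], TCP at [0.279, -0.615, 0.238] pointing down, gripper open.
Joint ranges: [-176.03, 176.03], [-82.01, 121.73], [-58.28, 71.71], [-173.87, 95.51], [-174.79, -0.11], [-173.66, 173.66]. Speed limits (degrees/s): [136.94, 136.94, 172.46, 180, 180, 180].

## Interface

Orientations are given as [roll, pitch, yaw] about the fixed x, y, z axes, in that order (R = Rz(yaw) Ry(pitch) Rx(roll)).
In Python, from plant import r, capture, camera_model, job gives the robot as it stands.
- The arm moves only by the tool drive_tool, never from a script. Its argument "increments" is a list that holds one entry, the list of rows, each a list of 5 numbers: the gripper's target within -1 to 1 (fully open at 1, half-way at 0, shut at -1), then the shift along the tool's x, y, z scaled (see below), then the turn about the tool's z scaled (see below). In form: [[[gripper, tx, ty, tz, roll], ...]]. A call has 1 to 5 rows; each row is the pose to reach, as a shift and turn from the pose commanded when the call began, along the tool's axes at that moment, turning the shorter way round; what a row does not reach only later rows make up. The controller multiplies each number of a shift by 120 mm and each number of a turn by 360 degrees. A row lasts 1/8 s, in which the tool goes at most 62.5 mm and 10.7 degrees, less where a joint would pass 70% of its speed; a pose out of reach is approached as far as the arm can. A call with a number of a shift or a turn outside -1 to 1 is refused whole. A call with a gripper value outside its range is refused whole. The fingers move at their own pace and stop on an object; "squeeze" is the grip in N (left out, the last holds). Time passes only in rows, so rows that repeat a pose let the fingers close. It gives the time, the measured TCP pose, the force, the opening and the grip force at its end, in the units of the state.
- r.get_state(): the state, without advancing time (a new reading comes with each control period).
- capture(name): name is "scene" or "top" or "wrist"; returns the picture (420x560x3 uint8, red, green, blue); there is no depth.
- camera_model(name): a dict with "camera_matrix" (3x3 intrinsics, pixels), "k1" (the pictures are not rectified: a ray, as slopes to the right and down, at radius r is drawn at 1 + k1 r^2 times it, then the intrinsics apply), "rvec" (rotation vector, rad) and "tvec" (3), from world to camera coordinates, as OpenCV has them. Camera axes: x right, y down, z forward; pixel columns grow to the right and rows downward; lengths in m; the calibration is good to about 2 mm. A picture is of the moment at which its call begins: read the wrist's pose just before it. camera_model takes no time and is no camera call; for the wrist camera it gives the pose at the moment of the call.
- job.close_job(): hands the job in; it is judged then, once.
The state is a dict: "time_s": time; "joints": joint angles; "qd": joint speeds; "joint_torque": joint torques, N m; "tcp_pos": TCP position; "eef_rot": TCP orientation; "contact_force": force on the tool from outside, world axes, zero at the start; "moment": the same for the moment, N m; "gripper_width": finger opening in m; "gripper_force": force on a finger pad.
Only numpy, scipy, OpenCV 4.12 (cv2) and the standard library are available. Lean on these libraries where they do the work, as an engineer would, in place of code of your own. Each camera call takes 0.05 s, during which the arm holds its last target. There are 200 camera calls.

## Task

Close the grey seed bin: take the cap with two lugs, lower it into the round mouth with its lugs through the two slots, press it down against the sprung seal and twist it a quarter turn clockwise (seen from above) so that it stays locked under the rim, then let go. Leave the three-lug cap where it is.

Things in the scene. Friction and masses are not known exactly. Their poses are not given: they have to be found in the camera images.
- cap_grip (a point): Right cap, black plastic, 100 g, loose, upright: disc 60 mm across, 6 thick, TWO opposite lugs (10 wide, 6 thick, 120 tip to tip), upright grip fin 54 long, 14 thick, top 56 above the cap's underside. Point: on the axis in the fin, 42 mm above the underside; grasp here across the fin. x along fin and lugs (half turn makes no difference), y across the fin, z up. It and the other cap swap places.
- mouth (a point): Centre of the mouth of the fixed grey seed bin (175 x 175 mm), level with its rim, 115 mm above the table. Neck 156 mm across; 6 mm lip with a 84 mm round hole and two slots 45 mm wide, out to 72 mm from the axis, towards two corners. x: line of the slots; y: line of the lugs when locked, 90 deg clockwise (stop 20 deg beyond; anticlockwise is blocked at 46); z up. Cap play 12 mm all round.
- seal (a joint): Travel (m) of the round black sprung plate in the mouth: 0 free, its top 3 mm below the rim, pushing up 3 N; 0.014 fully down, 7 N. The cap's lugs clear the lip when its underside is 12 mm below the rim (travel 0.009): press to about 15 mm, then turn. When let go, the plate lifts the lugs against the lip (underside 12 mm below the rim). A cap just laid on it stands unlocked.
- spare_grip (a point): Wrong cap, to be left alone: same plastic, disc, fin and heights as the right one, but THREE lugs 120 degrees apart, tips 60 mm from the axis; loose, lying on the table. Point in the fin, 42 mm above the underside; x along the fin and one lug, z up.
Not all that is in view belongs to the job. Leave any blue look-alike of the part that bears cap_grip alone.

How it is judged (in metres and radians):
On the way:
1. the two-lug cap is pressed down in the mouth with its lugs through the slots (z of cap_grip in the frame of mouth below 0.034 m and horizontal distance between cap_grip and mouth below 0.018 m and angle between the x axis of cap_grip and the x axis of mouth, either way round below 0.6 rad).
At the end, for the whole second after the job is handed in: The two-lug cap is locked in the mouth: within 16 mm of its centre, its fin and lugs within 23 degrees of the locked line (a quarter turn from the slots), held down under the lip (grip point 22 to 35 mm above the rim), upright within 10 degrees, at rest and released (horizontal distance between cap_grip and mouth below 0.016 m and z of cap_grip in the frame of mouth between 0.022 and 0.035 m and angle between the x axis of cap_grip and the y axis of mouth, either way round below 0.4 rad and angle between cap_grip's own z axis and vertical below 0.17 rad and linear speed of cap below 0.02 m/s); the robot touches nothing.
It fails at once if the three-lug cap is moved more than 20 mm (distance of spare_grip from where it was at the start of the episode above 0.02 m).
It also fails if it takes over 48 s, if anything falls off the work surface, if the arm or the gripper's body presses on something with over 40 N, if the wrist force passes 120 N, or if a joint passes its speed limit or range.

## Working session

There is one attempt and no reset: what is moved stays moved. The work goes in short steps, Python scripts to look and compute and a tool call to move; the robot and the scene stay as the last step left them, time stands still between calls to the robot, and variables do not carry over. Pictures are saved under pics/ and viewed, at most 10 in all, crops included, and the job is handed in when it is done.

Besides the shell and the picture viewer there is one more tool, called as a command line: name --argument value ..., lists and objects as JSON in quotes. drive_tool: Moves the arm, as the interface text tells. Its arguments: {"type":"object","properties":{"increments":{"type":"array"},"squeeze":{"type":"number"}},"required":["increments"]}

```bash
mkdir -p pics
cat > h.py <<'E'
import numpy as np, cv2
from plant import r, capture, camera_model, job
def save(name,fn):
    im=capture(name); cv2.imwrite('pics/'+fn,im[:,:,::-1]); return im
def pix2w(m,uv,z):
    K=np.array(m['camera_matrix']);R=cv2.Rodrigues(np.array(m['rvec'],float))[0];t=np.array(m['tvec'],float).ravel()
    d=cv2.undistortPoints(np.array([[uv]],float),K,np.array([m['k1'],0,0,0,0],float) if 1 else None).ravel()
    ray=R.T@np.array([d[0],d[1],1]);c=-R.T@t
    return c+ray*(z-c[2])/ray[2]
def w2pix(m,P):
    return cv2.projectPoints(np.array(P,float).reshape(-1,3),np.array(m['rvec'],float),np.array(m['tvec'],float),np.array(m['camera_matrix']),np.array([m['k1'],0,0,0],float))[0].reshape(-1,2)
E
python3 - <<'E'
from h import *
a=save('scene','s1.png');b=save('top','t1.png')
m=camera_model('top');print(m);print(r.get_state())
E
```

```text
{'camera_matrix': array([[394.61789497,   0.        , 282.53887749],
       [  0.        , 394.61789497, 208.17471612],
       [  0.        ,   0.        ,   1.        ]]), 'k1': -0.062575840959055, 'rvec': array([ 2.15429935, -2.17720306,  0.02421151]), 'tvec': array([0.04443792, 0.50537102, 0.72816053])}
{'time_s': 0.1, 'joints': array([-4.90961117e+01,  2.05846639e+01,  6.39769035e-01, -1.93524170e-02,
       -7.01373744e+01, -1.65059963e+01]), 'qd': array([-0.00699952, -0.1676607 ,  0.05368315,  0.09019287,  0.0413176 ,
        0.01451611]), 'joint_torque': array([-1.46864400e-03, -5.84161305e+01,  2.93751884e+01,  7.01547414e+00,
        1.02115722e-02, -4.15409863e-05]), 'tcp_pos': array([ 0.27861853, -0.61434124,  0.23674707]), 'eef_rot': array([ 1.79915952e+02, -5.93227514e-03, -1.55608692e+02]), 'contact_force': array([ 0.91123528,  0.6059628 , -0.12307278]), 'moment': array([-0.0776224 ,  0.05888393, -0.00034221]), 'gripper_force': 0.0, 'gripper_width': 0.08757555240625682}
```

View pics/t1.png

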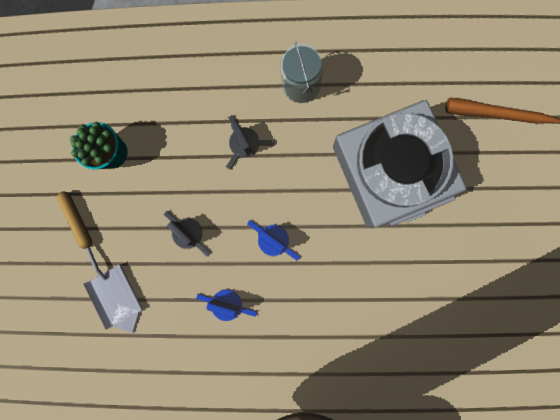

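View pics/s1.png

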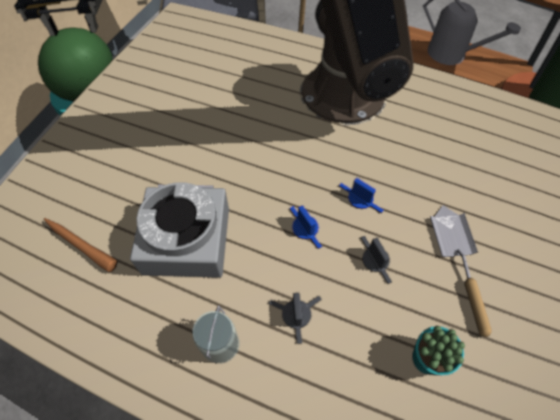

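Candidates in the top view:
- Black cap at (187,233), with two opposite lugs. This is the right one.
- Black cap at (244,141), with three lugs. This is the spare.
- Blue look-alikes at (273,240) and (226,305).

The bin mouth is at about (405,159). I'll check the choice in a close crop.

Run:
```python
from h import *
im=cv2.imread('pics/t1.png')
a=cv2.resize(im[190:275,145:230],(400,400),interpolation=cv2.INTER_CUBIC)
b=cv2.resize(im[95:225,340:470],(400,400),interpolation=cv2.INTER_CUBIC)
cv2.imwrite('pics/c1.png',np.hstack([a,b]))
m=camera_model('top');R=cv2.Rodrigues(m['rvec'])[0];print(-R.T@m['tvec'],R)
for n,uv,z in [('cap',(187,233),0.006),('spare',(244,141),0.006),('mouth',(405,159),.115),('b1',(273,240),.006),('b2',(226,305),.006)]: print(n,pix2w(m,uv,z))
```

```text
[0.45588587 0.00625402 0.76139432] [[-0.00907605 -0.99895814 -0.04472423]
 [-0.99771652  0.0120402  -0.06645893]
 [ 0.06692818  0.04401891 -0.99678631]]
cap [0.46055469 0.22566736 0.006     ]
spare [0.63919122 0.11386585 0.006     ]
mouth [ 0.57795843 -0.1676657   0.115     ]
b1 [0.44581039 0.05843262 0.006     ]
b2 [0.32245665 0.14945512 0.006     ]
```

View pics/c1.png

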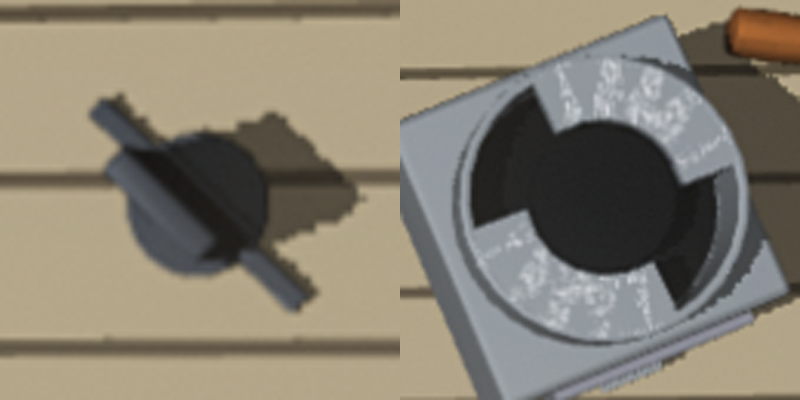

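```bash
cat >> h.py <<'E'
def delta(goal,yaw):
    s=r.get_state();d=np.array(goal)-s['tcp_pos']
    from scipy.spatial.transform import Rotation as Ro
    R=Ro.from_euler('xyz',s['eef_rot'],degrees=True).as_matrix()
    turn=-((yaw-s['eef_rot'][2]+180)%360-180)
    print('t',s['time_s'],'tcp',s['tcp_pos'].round(4),'rot',s['eef_rot'].round(2),'F',s['contact_force'].round(1),'w',s['gripper_width'],'j',s['joints'].round(1))
    print('shift/120',(R.T@d/.12).round(4),'turn',turn,'turn/360',round(turn/360,4))
E
python3 - <<'E'
from h import *
m=camera_model('top')
L=lambda p:(145+p[0]/4.706,190+p[1]/4.706); M=lambda p:(340+p[0]/3.077,95+p[1]/3.077)
a,b=pix2w(m,L((100,108)),.004),pix2w(m,L((305,298)),.004)
print('cap tips',a,b,(a+b)/2,np.linalg.norm(a-b),np.degrees(np.arctan2(*(b-a)[1::-1])), pix2w(m,L((198,203)),.006))
c=[pix2w(m,M(p),.115) for p in [(157,132),(128,213),(282,185),(253,265)]]
print('mouth in',np.mean(c,0),[np.linalg.norm(c[0]-c[1]),np.linalg.norm(c[2]-c[3])])
d=c[2]+c[3]-c[0]-c[1];print(np.degrees(np.arctan2(d[1],d[0])))
# neck circle fit: left,right,top,bottom extremes
E=[pix2w(m,M(p),.115) for p in [(57,200),(348,195),(205,57),(200,343)]];print('neck',(E[0]+E[1])/2,(E[2]+E[3])/2,np.linalg.norm(E[0]-E[1]))
E
```

```text
cap tips [0.5001125  0.26799988 0.004     ] [0.42099973 0.18117082 0.004     ] [0.46055612 0.22458535 0.004     ] 0.11746538513516554 -132.33766769976668 [0.46028919 0.22551962 0.006     ]
mouth in [ 0.57704869 -0.17031767  0.115     ] [np.float64(0.04696815685285965), np.float64(0.04624917492080753)]
-113.96368642366019
neck [ 0.57770835 -0.16915945  0.115     ] [ 0.57710143 -0.16916526  0.115     ] 0.1558096342808128
```

The crop confirms two opposite lugs, with tips at crop pixels (100,108) and (305,298). The slots run from upper-left to lower-right. That gives:
- **Cap:** (0.4605, 0.225), yaw 47.7°
- **Mouth:** (0.577, -0.170), slot line at -114°

Next is the transit to the cap.

drive_tool --increments '[[[1,-0.35,0.35,0,0],[1,-0.7,0.7,0,0],[1,-1,1,0,0],[1,-1,1,0,0]]]'

```text
time_s: 0.6
tcp_pos: [0.3394, -0.4532, 0.238]
eef_rot: [-180.0, 0.0, -155.4]
contact_force: [-0.3, -0.7, 0.7]
gripper_width: 0.0878
gripper_force: 0.0
```

drive_tool --increments '[[[1,-0.35,0.35,0,0],[1,-0.7,0.7,0,0],[1,-1,1,0,0]]]'

```text
time_s: 0.98
tcp_pos: [0.3985, -0.2959, 0.2374]
eef_rot: [180.0, -0.0, -155.6]
contact_force: [0.3, -0.2, -0.8]
gripper_width: 0.0877
gripper_force: 0.0
```

drive_tool --increments '[[[1,-0.35,0.35,0,0],[1,-0.7,0.7,0,0],[1,-1,1,0,0]]]'

```text
time_s: 1.35
tcp_pos: [0.4585, -0.1368, 0.2376]
eef_rot: [-180.0, 0.0, -155.6]
contact_force: [0.6, -1.0, 0.6]
gripper_width: 0.0877
gripper_force: 0.0
```

drive_tool --increments '[[[1,-0.35,0.35,0,-0.02],[1,-0.7,0.7,0,-0.045],[1,-1,1,0,-0.065],[1,-1,1,0,-0.065]]]'

```text
time_s: 1.85
tcp_pos: [0.5189, 0.023, 0.2369]
eef_rot: [180.0, -0.0, -131.9]
contact_force: [-0.1, -0.7, 0.3]
gripper_width: 0.0878
gripper_force: 0.0
```

Run:
```python
from h import *
delta((0.4605,0.225,0.20),-132.3)
```

```text
t 1.85 tcp [0.5189 0.023  0.2369] rot [ 1.7998e+02 -4.0000e-02 -1.3195e+02] F [-0.1 -0.7  0.3] w 0.08777141465603466 j [ 24.2   5.9 -18.8   0.  -65.4 -66.2]
shift/120 [-0.9269  1.4875  0.3074] turn 0.3531641757757029 turn/360 0.001
```

drive_tool --increments '[[[1,-0.2,0.3,0.1,0],[1,-0.4,0.65,0.15,0],[1,-0.6,1,0.2,0],[1,-0.6,1,0.2,0]]]'

```text
time_s: 2.35
tcp_pos: [0.4765, 0.1559, 0.213]
eef_rot: [180.0, -0.1, -132.1]
contact_force: [0.2, -1.4, 0.6]
gripper_width: 0.0878
gripper_force: 0.0
```

Run:
```python
from h import *
delta((0.4605,0.225,0.20),-132.3)
m=camera_model('wrist');save('wrist','w1.png')
print(w2pix(m,[[.4605,.225,.006],[.5001,.268,.004],[.421,.1812,.004]]))
```

```text
t 2.35 tcp [0.4765 0.1559 0.213 ] rot [ 1.7998e+02 -5.0000e-02 -1.3210e+02] F [ 0.2 -1.4  0.6] w 0.0878289311058482 j [ 40.6   5.2 -22.8  -0.  -62.  -82.7]
shift/120 [-0.3378  0.485   0.1083] turn 0.20128556927502927 turn/360 0.0006
[[326.09378585 216.71961088]
 [323.38375552 260.39187447]
 [328.02562508 167.6346391 ]]
```

View pics/w1.png

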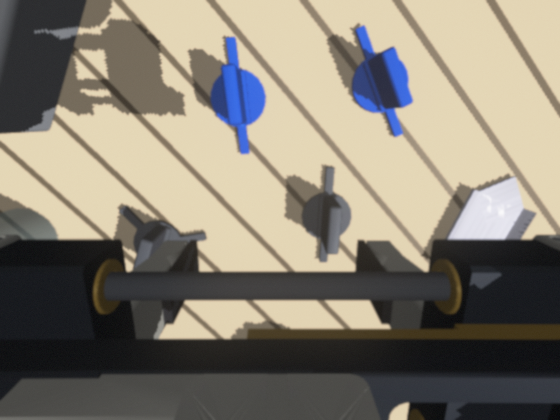

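The wrist view shows the two-lug cap, disc at (326,215) and lug tips at (328,169) and (323,261). This matches the predicted positions within 2 px. I'll go above it and then descend.

drive_tool --increments '[[[1,-0.17,0.24,0.1,0],[1,-0.338,0.485,0.3,0],[1,-0.338,0.485,0.7,0],[1,-0.338,0.485,0.8,0],[1,-0.338,0.485,0.8,0]]]'

```text
time_s: 3.02
tcp_pos: [0.4618, 0.2225, 0.1176]
eef_rot: [-180.0, -0.1, -132.3]
contact_force: [0.5, 0.6, 0.2]
gripper_width: 0.0878
gripper_force: 0.0
```

Run:
```python
from h import *
delta((0.4605,0.225,0.034),-132.3)
```

```text
t 3.025 tcp [0.4618 0.2225 0.1176] rot [-1.7997e+02 -1.0000e-01 -1.3228e+02] F [0.5 0.6 0.2] w 0.08780605276566088 j [ 47.7  12.  -28.8   0.  -49.3 -90. ]
shift/120 [-0.0092  0.022   0.6963] turn 0.019370342673568075 turn/360 0.0001
```

drive_tool --increments '[[[1,-0.01,0.02,0.3,0],[1,-0.01,0.02,0.6,0],[1,-0.01,0.02,0.69,0],[1,-0.01,0.02,0.69,0]]]'

```text
time_s: 3.52
tcp_pos: [0.4611, 0.2264, 0.0357]
eef_rot: [-180.0, 0.0, -132.2]
contact_force: [-0.1, -0.4, -0.1]
gripper_width: 0.0875
gripper_force: 0.0
```

drive_tool --increments '[[[-1,0,0,0,0],[-1,0,0,0,0],[-1,0,0,0,0],[-1,0,0,0,0],[-1,0,0,0,0]]]' --squeeze 35

```text
time_s: 4.15
tcp_pos: [0.4603, 0.2263, 0.0349]
eef_rot: [-180.0, 0.0, -132.2]
contact_force: [-0.4, -0.7, -0.3]
gripper_width: 0.0435
gripper_force: 0.0
```

drive_tool --increments '[[[-1,0,0,0,0],[-1,0,0,0,0],[-1,0,0,0,0]]]'

```text
time_s: 4.53
tcp_pos: [0.4603, 0.2263, 0.0347]
eef_rot: [180.0, -0.0, -132.2]
contact_force: [-0.1, -0.1, -1.1]
gripper_width: 0.0137
gripper_force: 35.0
```

Grasped: the width is 13.7 mm, which matches the fin. Lift and transit.

drive_tool --increments '[[[-1,0,0,-0.2,0],[-1,0,0,-0.5,0],[-1,0,0,-1,0],[-1,0,0,-1,0]]]'

```text
time_s: 5.03
tcp_pos: [0.4625, 0.2282, 0.1593]
eef_rot: [-179.9, 0.5, -132.2]
contact_force: [-0.1, -0.7, -1.4]
gripper_width: 0.0135
gripper_force: 35.0
```

drive_tool --increments '[[[-1,0.1,-0.2,-0.3,0],[-1,0.3,-0.6,-0.6,0],[-1,0.6,-1,-0.6,0],[-1,0.6,-1,-0.6,0]]]'

```text
time_s: 5.52
tcp_pos: [0.5005, 0.0889, 0.2261]
eef_rot: [180.0, -0.1, -132.5]
contact_force: [-0.4, -0.1, -1.8]
gripper_width: 0.014
gripper_force: 35.0
```

drive_tool --increments '[[[-1,0.2,-0.4,0,-0.02],[-1,0.4,-0.8,0,-0.04],[-1,0.6,-1,0,-0.05],[-1,0.6,-1,0,-0.05]]]'

```text
time_s: 6.02
tcp_pos: [0.5408, -0.0432, 0.2252]
eef_rot: [179.9, -0.1, -114.3]
contact_force: [0.7, 1.1, -0.9]
gripper_width: 0.0138
gripper_force: 35.0
```

Run:
```python
from h import *
delta((0.5773,-.1697,.23),-114)
```

```text
t 6.025 tcp [ 0.5408 -0.0432  0.2252] rot [ 1.7988e+02 -8.0000e-02 -1.1433e+02] F [ 0.7  1.1 -0.9] w 0.013762074028694365 j [ 16.1   8.7 -17.   -0.  -64.4 -40.5]
shift/120 [ 0.8352 -0.7117 -0.0405] turn -0.3349926879688212 turn/360 -0.0009
```

drive_tool --increments '[[[-1,0.28,-0.24,0,0],[-1,0.56,-0.48,0,0],[-1,0.835,-0.71,0,0],[-1,0.835,-0.71,0,0],[-1,0.835,-0.71,0,0]]]'

```text
time_s: 6.65
tcp_pos: [0.5777, -0.1671, 0.2258]
eef_rot: [179.9, -0.0, -114.2]
contact_force: [-0.9, -0.6, -0.6]
gripper_width: 0.0138
gripper_force: 35.0
```

Run:
```python
from h import *
delta((0.5773,-.1697,.145),-114)
m=camera_model('wrist');im=save('wrist','w2.png')
a=np.radians(66);d=np.array([np.cos(a),np.sin(a),0]);n=np.array([-d[1],d[0],0]);c=np.array([.5773,-.1697,.115])
P=[c+x*d+y*n for x,y in [(36,22.5),(36,-22.5),(-36,22.5),(-36,-22.5)] for x,y in [(x/1000,y/1000)]]
im=im[:,:,::-1].copy()
for t in range(0,360,10):
    u=w2pix(m,c+.078*(np.cos(np.radians(t))*d+np.sin(np.radians(t))*n))[0];cv2.circle(im,tuple(int(v) for v in u),1,(0,0,255),-1)
for u in w2pix(m,P): cv2.circle(im,tuple(int(v) for v in u),3,(0,255,0),1)
cv2.imwrite('pics/w2b.png',im)
```

```text
t 6.65 tcp [ 0.5777 -0.1671  0.2258] rot [ 1.7992e+02 -1.0000e-02 -1.1422e+02] F [-0.9 -0.6 -0.6] w 0.01380398191643375 j [  2.5  14.2  -9.9  -0.  -66.  -26.7]
shift/120 [ 0.0213 -0.007   0.6733] turn -0.22349338765434368 turn/360 -0.0006
```

View pics/w2b.png

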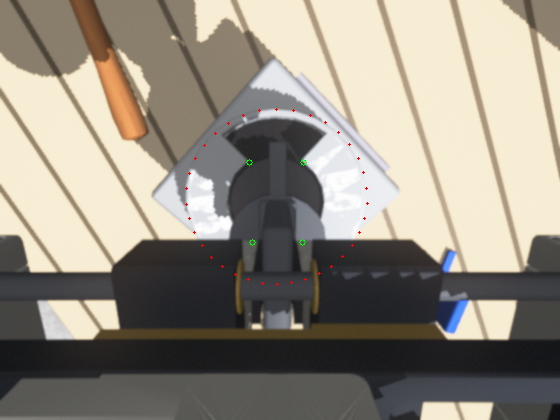

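The projected neck circle and slot corners line up with the picture, and the far lug at about (278,150) is centred in the slot. Descending.

drive_tool --increments '[[[-1,0.02,-0.007,0.2,0],[-1,0.02,-0.007,0.4,0],[-1,0.02,-0.007,0.55,0],[-1,0.02,-0.007,0.55,0]]]'

```text
time_s: 7.2
tcp_pos: [0.5768, -0.1691, 0.1596]
eef_rot: [179.9, -0.0, -114.1]
contact_force: [-0.4, 0.0, -0.6]
gripper_width: 0.0137
gripper_force: 35.0
```

drive_tool --increments '[[[-1,0,0,0.05,0],[-1,0,0,0.1,0],[-1,0,0,0.15,0],[-1,0,0,0.205,0],[-1,0,0,0.205,0]]]'

```text
time_s: 7.82
tcp_pos: [0.5781, -0.1704, 0.1362]
eef_rot: [-180.0, 0.0, -114.2]
contact_force: [-0.9, 3.3, 4.2]
gripper_width: 0.0138
gripper_force: 35.0
```

Run:
```python
from h import *
delta((0.5773,-.1697,.1345),156)
```

```text
t 7.825 tcp [ 0.5781 -0.1704  0.1362] rot [-1.7997e+02  2.0000e-02 -1.1420e+02] F [-0.9  3.3  4.2] w 0.013809982196763751 j [  2.1  18.5 -16.4  -0.  -55.  -26.3]
shift/120 [-0.0021  0.0086  0.0145] turn 89.80338287191853 turn/360 0.2495
```

drive_tool --increments '[[[-1,0,0,0.018,0],[-1,0,0,0.018,0.02],[-1,0,0,0.018,0.04],[-1,0,0,0.018,0.06],[-1,0,0,0.018,0.08]]]'

```text
time_s: 8.45
tcp_pos: [0.5784, -0.171, 0.1349]
eef_rot: [-179.9, 0.0, -143.2]
contact_force: [-0.8, -0.2, 5.3]
gripper_width: 0.0138
gripper_force: 35.0
```

drive_tool --increments '[[[-1,0,0,0,0.02],[-1,0,0,0,0.04],[-1,0,0,0,0.06],[-1,0,0,0,0.08],[-1,0,0,0,0.1]]]'

```text
time_s: 9.07
tcp_pos: [0.5784, -0.171, 0.1349]
eef_rot: [-180.0, 0.1, -179.2]
contact_force: [1.1, -0.5, 5.0]
gripper_width: 0.014
gripper_force: 35.0
```

drive_tool --increments '[[[-1,0,0,0,0.02],[-1,0,0,0,0.04],[-1,0,0,0,0.06],[-1,0,0,0,0.07],[-1,0,0,0,0.07]]]'

```text
time_s: 9.7
tcp_pos: [0.5784, -0.171, 0.1349]
eef_rot: [-180.0, 0.1, 155.8]
contact_force: [0.1, -0.5, 5.4]
gripper_width: 0.0134
gripper_force: 34.9
```

Run:
```python
from h import *
delta((0.5773,-.1697,.1375),156)
save('top','t2.png');im=cv2.imread('pics/t2.png');cv2.imwrite('pics/t2c.png',cv2.resize(im[80:240,320:490],(510,480)))
```

```text
t 9.7 tcp [ 0.5784 -0.171   0.1349] rot [-1.7999e+02  1.0000e-01  1.5579e+02] F [ 0.1 -0.5  5.4] w 0.013402969674583511 j [ 2.100e+00  1.860e+01 -1.660e+01  1.000e-01 -5.470e+01 -1.163e+02]
shift/120 [ 0.0128  0.006  -0.0221] turn -0.2106566913375616 turn/360 -0.0006
```

View pics/t2c.png

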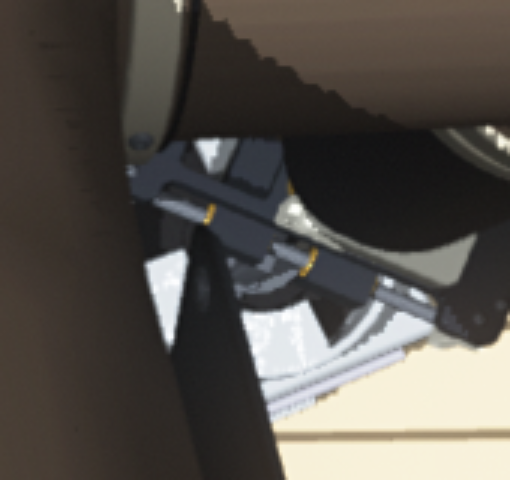

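The arm hides most of the mouth in this view. The turn went freely at about 5 N. Next I'll rise slightly as a lock test.

drive_tool --increments '[[[-1,0,0,-0.01,0],[-1,0,0,-0.02,0],[-1,0,0,-0.03,0],[-1,0,0,-0.04,0],[-1,0,0,-0.04,0]]]'

```text
time_s: 10.38
tcp_pos: [0.5783, -0.1708, 0.1378]
eef_rot: [-180.0, 0.0, 155.8]
contact_force: [5.8, -4.9, -5.6]
gripper_width: 0.0141
gripper_force: 35.0
```

It stops against the lip at z 0.1378 with a 5.6 N pull, so the cap is locked. I'll ease off, release and retreat.

drive_tool --increments '[[[-1,0,0,0.015,0],[-1,0,0,0.015,0],[0.3,0,0,0.015,0],[0.3,0,0,0.015,0],[0.3,0,0,0.015,0]]]'

```text
time_s: 11.0
tcp_pos: [0.5772, -0.1703, 0.1366]
eef_rot: [-180.0, -0.1, 155.8]
contact_force: [-0.9, -0.3, 0.5]
gripper_width: 0.0381
gripper_force: 0.0
```

drive_tool --increments '[[[0.3,0,0,0,0],[0.3,0,0,0,0],[0.3,0,0,0,0],[0.3,0,0,0,0]]]'

```text
time_s: 11.5
tcp_pos: [0.5777, -0.1705, 0.137]
eef_rot: [-180.0, -0.0, 155.8]
contact_force: [-0.1, 0.4, 0.9]
gripper_width: 0.0569
gripper_force: 0.0
```

drive_tool --increments '[[[0.3,0,0,-0.1,0],[0.3,0,0,-0.3,0],[0.3,0,0,-0.6,0],[0.3,0,0,-1,0],[0.3,0,0,-1,0]]]'

```text
time_s: 12.12
tcp_pos: [0.5799, -0.1709, 0.2626]
eef_rot: [179.9, 0.5, 155.8]
contact_force: [0.6, -0.4, -1.0]
gripper_width: 0.0568
gripper_force: 0.0
```

drive_tool --increments '[[[0.3,-0.3,-0.3,-0.1,0],[0.3,-0.7,-0.7,-0.1,0],[0.3,-1,-1,-0.1,0],[0.3,-1,-1,-0.1,0]]]'

```text
time_s: 12.62
tcp_pos: [0.638, -0.3325, 0.2669]
eef_rot: [-180.0, -0.1, 155.6]
contact_force: [-0.4, 0.6, -1.0]
gripper_width: 0.0569
gripper_force: 0.0
```

Run:
```python
from h import *
delta((0.5773,-.1697,.1375),156)
save('top','t3.png');save('scene','s3.png');m=cv2.imread('pics/t3.png')[60:240,310:500];s=cv2.imread('pics/s3.png')[150:300,100:260]
cv2.imwrite('pics/c3.png',np.hstack([cv2.resize(m,(400,400)),cv2.resize(s,(400,400))]))
```

```text
t 12.625 tcp [ 0.638  -0.3325  0.2669] rot [-1.7995e+02 -1.4000e-01  1.5558e+02] F [-0.4  0.6 -1. ] w 0.05687498941917431 j [ -12.1   24.     9.8    0.   -75.9 -102.4]
shift/120 [1.0186 1.0273 1.0803] turn -0.41798429779430535 turn/360 -0.0012
```

View pics/c3.png

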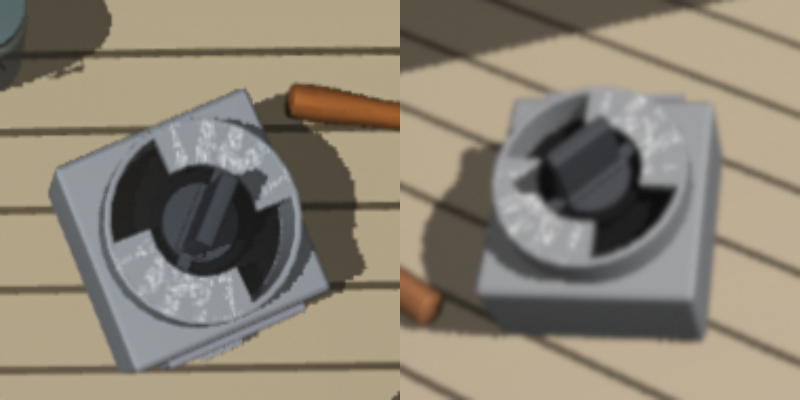

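The cap sits centred in the mouth, disc at about (203,218) in the left crop. Its fin is a quarter turn from the slots and its lugs disappear under the lip. The gripper is clear, so I'm handing in.

```bash
python3 -c "
from h import *
print(job.close_job())"
```

```text
the job is handed in; nothing more can be done
None
```

I pressed the two-lug cap into the bin mouth, twisted it a quarter turn clockwise under the lip and released it; a 5.6 N upward pull confirmed the lock, the three-lug cap was not touched, and I handed the job in at about 13 s (no verdict was returned).

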